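# Lay the axles out on V-notch stands

## Task

Lay every axle out level on its stand, the round ends resting in a facing pair of V notches: the long axles on the wide stand and the short ones on the narrow stand, one axle to a pair of notches. To get at the axles in the lower tray, lift the upper tray off by its handle and set it down on the rubber mat. When all the axles lie on the stands, put the empty upper tray back squarely on top of the lower tray; leave the other things on the bench where they are.

Things in the scene. Friction and masses are not known exactly. Their poses are not given: they have to be found in the camera images.
- upper_tray: the loose upper tray, aluminium, 220 g: plate 140 (x) x 130 (y) x 5 mm, end rims 16 mm high at x = +-68 mm, bar handle in the middle. Two axle pockets along x at local y = +-46 mm: floor 5 mm above the underside, 24 mm wide between 9 mm ribs that leave the middle 50 mm free for fingers. Origin at the centre of the underside, z up. Starts resting on the lower tray
- upper_tray_handle (a point): centre of the upper tray's black bar handle, 36 mm above the tray's origin. The bar is 98 mm long along the tray's x, 12 mm thick (y), 14 mm high, on legs at x = +-40 mm
- lower_tray: the fixed lower tray, pale wood, 140 (x) x 140 (y) mm, with 8 mm thick end walls at local x = +-66 mm, 40 mm high; open at the other two sides. Three axle pockets along x at local y = -50, 0 and +50 mm: floor 6 mm above the bench, 24 mm wide between 9 mm ribs that leave the middle 50 mm free for fingers. Origin at the centre of the underside, z up
- lower_tray_top (a point): where the upper tray's origin belongs: centred between the tops of the lower tray's end walls, 40 mm above the bench. The upper tray's x lies along the lower tray's x, either way round
- mat_rubber: a black rubber mat, 140 (x) x 140 (y) x 3 mm, fixed flat on the bench. Origin at the centre of its underside
- wide_stand: the wide axle stand, fixed: base plate 102 (x) x 142 (y) x 6 mm with two upright steel rails, 8 mm thick, at local x = +-45 mm, running along y. Each rail has three 90-degree V notches, at local y = -50, 0 and +50 mm, 28 mm wide at the top; notch bottom 32 mm, rail top 46 mm above the bench. For the long axles. Origin at bench level under its middle, z up
- wide_stand_seat (a point): where the centre of a long axle lies when it rests along x in the middle pair of notches: 42 mm above the stand's origin, its square bar hanging between the rails with 10 mm end play either way. The other two seats are 50 mm away along +y and -y. Axes as the stand's
- narrow_stand: the narrow axle stand, fixed: base plate 66 (x) x 142 (y) x 6 mm with two upright steel rails, 8 mm thick, at local x = +-27 mm, running along y. Each rail has three 90-degree V notches, at local y = -50, 0 and +50 mm, 28 mm wide at the top; notch bottom 32 mm, rail top 46 mm above the bench. For the short axles. Origin at bench level under its middle, z up
- narrow_stand_seat (a point): where the centre of a short axle lies when it rests along x in the middle pair of notches: 42 mm above the stand's origin, its square bar hanging between the rails with 6 mm end play either way. The other two seats are 50 mm away along +y and -y. Axes as the stand's
- axle_long_1: a long steel axle, 110 mm long: a square bar 20 x 20 x 62 mm in the middle and a round journal 14 mm in diameter, 24 mm long, at each end; alike end for end; about 120 g. Origin at its centre, x along the axle. Starts in a pocket of the upper or the lower tray, or is absent
- axle_long_2: a long steel axle, 110 mm long: a square bar 20 x 20 x 62 mm in the middle and a round journal 14 mm in diameter, 24 mm long, at each end; alike end for end; about 120 g. Origin at its centre, x along the axle. Starts in a pocket of the upper or the lower tray, or is absent
- axle_long_3: a long steel axle, 110 mm long: a square bar 20 x 20 x 62 mm in the middle and a round journal 14 mm in diameter, 24 mm long, at each end; alike end for end; about 120 g. Origin at its centre, x along the axle. Starts in a pocket of the upper or the lower tray, or is absent
- axle_short_1: a short steel axle, 80 mm long: a square bar 20 x 20 x 34 mm in the middle and a round journal 14 mm in diameter, 23 mm long, at each end; alike end for end; about 87 g. Origin at its centre, x along the axle. Starts in a pocket of the upper or the lower tray, or is absent
- axle_short_2: a short steel axle, 80 mm long: a square bar 20 x 20 x 34 mm in the middle and a round journal 14 mm in diameter, 23 mm long, at each end; alike end for end; about 87 g. Origin at its centre, x along the axle. Starts in a pocket of the upper or the lower tray, or is absent
- tape_measure: a tape measure lying on the bench, 73 x 92 x 33 mm; bystander. Origin under its middle
- spanner_13: a small open spanner lying near the front edge of the bench, 27 x 164 x 5 mm, long along its y; bystander. Origin under its middle
- elbow_a: a blue pipe elbow on the bench, 57 x 57 x 35 mm; bystander. Origin under its middle
Mind the look-alikes: they are no part of the job. Leave any brown look-alike of the axle_short_1 alone.

How it is judged:
By the outcome, as a careful person would: the job done as asked, in the order asked, and still so for the second after the job is handed in, with the robot touching nothing.
Of axle_long_1, axle_long_2, axle_long_3, axle_short_1, axle_short_2 only 4 to 5 are there at a start; the rules pass over those that are not, and their reading is None.
At some moment in a run one of axle_long_1, axle_long_2, axle_long_3, axle_short_1, axle_short_2 may be knocked a few centimetres aside while the robot is not near it.
Once in a run the grip may slacken for a moment while it holds something.
It also fails if it takes over 208 s, if anything falls off the work surface, if the arm or the gripper's body presses on something with over 40 N, if the wrist force passes 120 N, or if a joint passes its speed limit or range.

## Robot

A 7-joint arm with a two-finger parallel gripper is mounted at the origin on a cart in front of the work surface, level with it; the furniture and walls round the work are solid. World frame = base frame: x ahead of the robot, y to its left, z up, the work surface at z = 0. Lengths are in m, angles in rad, forces in N, time in s.
With the tool pointing down it reaches from about 0.425 to 1.025 m from the base axis. Payload 9.4 kg.
Tool frame: the origin (TCP) lies on the centre line of the jaws, within the pads' length; the fingertips stand robot.finger_overhang ahead of it and the grasp point (between the pads) is the TCP (robot.finger_overhang is the distance from the TCP to the fingertips, in m); z points along the fingers, y is the line along which they close (so a half turn about z gives the same grasp; the last joint's range is limited). The gripper opens to 85 mm and grips with 20 to 120 N. Pads are 22 mm wide; open, the fingers measure 114 mm over their backs; the gripper's body (76 mm by 85 mm) begins 54 mm behind the grasp point. The pads swing forward as they close: fully open they stand 13 mm farther back than shut.
Start: joints at [1.165, 0.599, -0.003, 1.599, 0.002, 0.943, -0.08], TCP at [0.234, -0.686, 0.25] pointing down, gripper open.
Joint ranges: [-2.57, 2.57], [-0.35, 1.97], [-1.29, 1.29], [0.11, 2.56], [-1.05, 4.19], [0.11, 1.86], [-2.63, 2.63]. Speed limits (rad/s): [2.22, 2.22, 3.01, 3.01, 3.14, 3.14, 3.14].

## Interface

Orientations are given as a rotation vector (axis times angle).
In Python, from workcell import robot, imaging gives the robot as it stands.
- The arm moves only by the shell command python3 -m creep 'ROWS'. ROWS is JSON, a list that holds one entry, the list of rows, each a list of 7 numbers: the opening, from 0 (shut) to 1 (fully open), then the shift along the world's x, y, z in mm, then the turn, a rotation vector about the world's x, y, z in rad. In form: [[[jaw, dx, dy, dz, rx, ry, rz], ...]]. A call has 1 to 12 rows; each row shifts and turns the commanded pose from where the row before left it; what a row does not reach is not made up. A row lasts 1/10 s, in which the tool goes at most 50 mm and 8.59 degrees, less where a joint would pass 70% of its speed; a pose out of reach is approached as far as the arm can. A call is refused whole if a number of a shift passes 50 or a number of a turn 0.15, either way. A call with a gripper value outside its range is refused whole. The fingers move at their own pace and stop on an object; the grip force is fixed at half the most. Time passes only in rows, so rows that do not move let the fingers close. It gives the time, the measured TCP pose, the force, the opening and the grip force at its end, in the units of the state.
- robot.observe(): the state, without advancing time (a new reading comes with each control period).
- imaging.get_image(name): name is "scene" or "top"; returns the picture (384x512x3 uint8, red, green, blue); there is no depth.
- imaging.calibration(name): a dict with "mtx" (3x3 intrinsics, pixels), "cam_to_world" (4x4, takes a point from camera to world coordinates). Camera axes: x right, y up, looking along -z (the intrinsics and any distortion apply to the point x, -y, -z); pixel columns grow to the right and rows downward; lengths in m; the calibration is good to about 2 mm. A picture is of the moment at which its call begins. calibration takes no time and is no camera call.
- robot.sign_off(): hands the job in; it is judged then, once.
The state is a dict: "time": time; "joint_pos": joint angles; "qvel": joint speeds; "joint_torque": joint torques, N m; "tcp_pos": TCP position; "ee_rot": TCP orientation; "wrist_force": force on the tool from outside, world axes, zero at the start; "moment": the same for the moment, N m; "gripper_width": finger opening in m; "gripper_force": force on a finger pad.
Only numpy, scipy, OpenCV 4.12 (cv2) and the standard library are available. Lean on these libraries where they do the work, as an engineer would, in place of code of your own. Each camera call takes 0.05 s, during which the arm holds its last target. There are 200 camera calls.

## Working session

There is one attempt and no reset: what is moved stays moved. The work goes in short steps, Python scripts to look and compute and a shell command to move; the robot and the scene stay as the last step left them, time stands still between calls to the robot, and variables do not carry over. Pictures are saved under pics/ and viewed, at most 14 in all, crops included, and the job is handed in when it is done.

```bash
mkdir -p pics; ls; cat > h.py <<'E'
import numpy as np, cv2
from workcell import robot, imaging
def snap(n,f):
    im=imaging.get_image(n); cv2.imwrite('pics/'+f,im[:,:,::-1]); return im
def P(n):
    c=imaging.calibration(n); M=np.array(c["cam_to_world"]); K=np.array(c["mtx"]); return K,M
def proj(n,X):
    K,M=P(n); p=(np.linalg.inv(M)@np.append(X,1))[:3]; q=K@np.array([p[0],-p[1],-p[2]]); return q[:2]/q[2]
def ray(n,uv):
    K,M=P(n); d=np.linalg.inv(K)@np.array([uv[0],uv[1],1.]); d=M[:3,:3]@np.array([d[0],-d[1],-d[2]]); return M[:3,3],d
def atz(n,uv,z):
    o,d=ray(n,uv); return o+d*(z-o[2])/d[2]
def tri(a,b):
    (o1,d1),(o2,d2)=ray('top',a),ray('scene',b)
    s=np.linalg.lstsq(np.c_[d1,-d2],o2-o1,rcond=None)[0]; p,q=o1+s[0]*d1,o2+s[1]*d2
    return (p+q)/2,np.linalg.norm(p-q)*1000
def crop(f,g,x0,y0,x1,y1,k):
    im=cv2.imread('pics/'+f)[y0:y1,x0:x1]; cv2.imwrite('pics/'+g,cv2.resize(im,None,fx=k,fy=k,interpolation=cv2.INTER_CUBIC))
E
python3 - <<'E'
from h import *
np.set_printoptions(precision=4,suppress=True)
a=snap('top','top0.png'); b=snap('scene','sc0.png')
print(robot.observe(), robot.finger_overhang, imaging.calibration('top'), imaging.calibration('scene'))
E
```

```text
pics
{'time': 0.1, 'joint_pos': array([ 1.1653,  0.6001, -0.0025,  1.6   ,  0.0018,  0.9429, -0.0798]), 'qvel': array([-0.0007, -0.0002,  0.0008, -0.0014, -0.0013, -0.0007,  0.0006]), 'joint_torque': array([  0.0053, -77.7995,   1.5701, -25.8628,   0.0127,   0.0054,
         0.0001]), 'tcp_pos': array([ 0.234 , -0.6858,  0.2495]), 'ee_rot': array([-3.0979, -0.514 ,  0.0006]), 'wrist_force': array([-0.0976, -0.6628, -0.0758]), 'moment': array([ 0.0289, -0.0154,  0.0725]), 'gripper_force': 0.0, 'gripper_width': 0.0857998628992125} 0.019 {'mtx': array([[395.7916,   0.    , 258.0025],
       [  0.    , 395.7916, 193.7171],
       [  0.    ,   0.    ,   1.    ]]), 'cam_to_world': array([[ 0.0124,  0.9875, -0.1569,  0.3234],
       [-0.9998,  0.0103, -0.0144,  0.1676],
       [-0.0126,  0.157 ,  0.9875,  1.2817],
       [ 0.    ,  0.    ,  0.    ,  1.    ]])} {'mtx': array([[460.7204,   0.    , 257.6949],
       [  0.    , 460.7204, 191.3227],
       [  0.    ,   0.    ,   1.    ]]), 'cam_to_world': array([[-0.823 ,  0.2115, -0.5272, -0.1423],
       [-0.5675, -0.3493,  0.7456,  1.0915],
       [-0.0265,  0.9128,  0.4075,  0.558 ],
       [ 0.    ,  0.    ,  0.    ,  1.    ]])}
```

View pics/top0.png

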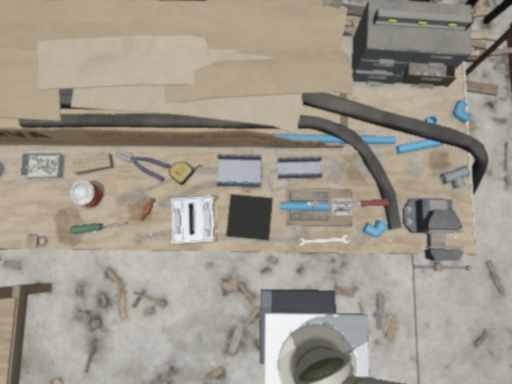

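View pics/sc0.png

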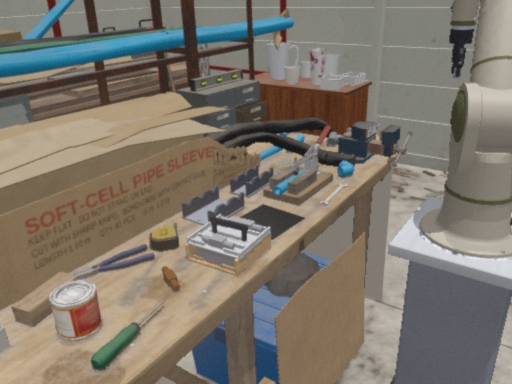

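```bash
python3 - <<'E'
from h import *
crop('top0.png','c1.png',130,145,330,255,4); crop('sc0.png','c2.png',150,150,310,270,5)
for n,uv,z in [('tray',(192,219),.045),('mat',(249,216),.003),('wide',(239,170),.03),('narrow',(299,167),.03)]: print(n,atz('top',uv,z).round(3))
E
```

```text
tray [0.437 0.392 0.045]
mat [0.453 0.215 0.003]
wide [0.599 0.248 0.03 ]
narrow [0.611 0.054 0.03 ]
```

View pics/c1.png

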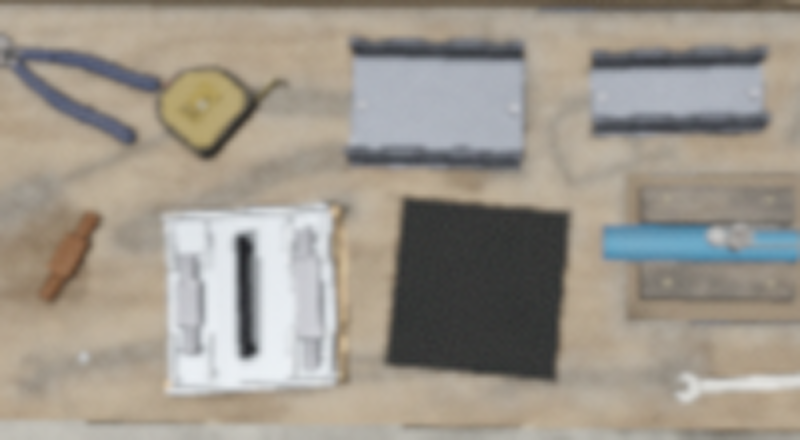

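View pics/c2.png

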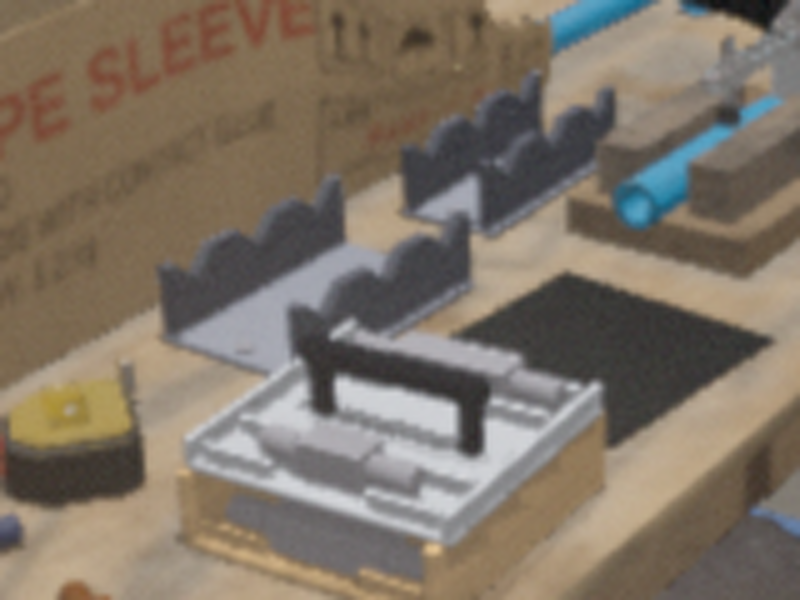

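The upper tray sits at about (192,219) with a short axle in its left pocket (177,221) and a long one in the right (207,219). The wide stand is at (239,170), the narrow one at (299,167), and the mat at (249,216). The brown axle at (147,208) in top and (170,278) in scene is the look-alike on bare bench. The steel-grey short axle in the tray is the one meant, so I leave the brown one alone.

```bash
cat > fit.py <<'E'
from h import *
from scipy.optimize import least_squares
A=lambda x,y:('top',((x+.5)/4-.5+130,(y+.5)/4-.5+145))
B=lambda x,y:('scene',((x+.5)/5-.5+150,(y+.5)/5-.5+150))
def rz(t): return np.array([[np.cos(t),-np.sin(t),0],[np.sin(t),np.cos(t),0],[0,0,1]])
def fit(name,feats,x0):
    # free z offset as a height check
    f=lambda p:np.concatenate([(proj(n,rz(p[3])@np.array(l)/1+p[:3])-uv)*(1/(1. if n=='top' else 1.)) for l,(n,uv) in feats])
    r=least_squares(f,[*x0,0],x_scale=[.01,.01,.01,.05],loss='soft_l1')
    print(name,'xyz mm',(r.x[:3]*1000).round(1),'yaw deg',np.degrees(r.x[3]).round(2),'rms px',np.sqrt(np.mean(f(r.x)**2)).round(2), (f(r.x)).round(1).tolist()); return r.x
m=.001
L=lambda x,y,z:(x*m,y*m,z*m)
W=fit('wide',[(L(49,71,46),A(351,38)),(L(49,-71,46),A(524,40)),(L(-51,71,6),A(347,166)),(L(-51,-71,6),A(523,167)),
 (L(45,71,46),B(162,268)),(L(45,-71,46),B(340,180)),(L(-45,71,46),B(292,308)),(L(-45,-71,46),B(467,216))],[.6,.25,0])
N=fit('narrow',[(L(31,71,46),A(591,52)),(L(31,-71,46),A(766,50)),(L(-33,71,6),A(592,132)),(L(-33,-71,6),A(767,130)),
 (L(27,71,46),B(403,150)),(L(27,-71,46),B(540,75)),(L(-27,71,46),B(483,165)),(L(-27,-71,46),B(612,92))],[.61,.05,0])
U=fit('upper',[(L(70,65,16),A(165,213)),(L(70,-65,16),A(332,203)),(L(-70,-65,16),A(337,383)),(L(-70,65,16),A(167,393)),
 (L(49,0,43),A(246,234)),(L(-49,0,43),A(246,356)),
 (L(70,65,16),B(185,440)),(L(-70,65,16),B(443,525)),(L(-70,-65,16),B(602,385)),(L(49,0,36),B(303,350)),(L(-49,0,36),B(488,392))],[.44,.39,.04])
Lw=fit('lower',[(L(70,-70,40),A(345,204)),(L(-70,-70,40),A(347,382)),(L(-70,70,0),B(430,600)),(L(-70,-70,0),B(605,488)),(L(70,70,0),B(183,545))],[.44,.39,0])
M=fit('mat',[(L(70,70,3),A(403,198)),(L(70,-70,3),A(569,211)),(L(-70,-70,3),A(555,379)),(L(-70,70,3),A(387,364)),(L(70,-70,3),B(568,272)),(L(-70,-70,3),B(772,343))],[.45,.21,0])
def draw():
    a=cv2.imread('pics/c1.png');b=cv2.imread('pics/c2.png')
    def seg(p,q,c):
        for n,im,o,k in(('top',a,(130,145),4),('scene',b,(150,150),5)):
            i=[tuple(int(v) for v in (proj(n,x)-o+.5)*k) for x in(p,q)]; cv2.line(im,*i,c,1)
    def box(T,x0,x1,y0,y1,z,c):
        pts=[rz(T[3])@np.array(L(x,y,z))+T[:3] for x,y in((x0,y0),(x1,y0),(x1,y1),(x0,y1))]
        for i in range(4): seg(pts[i],pts[(i+1)%4],c)
    for T,h in((W,45),(N,27)):
        for s in(1,-1):
            box(T,s*h-4,s*h+4,-71,71,46,(0,255,0))
            for y in(-50,0,50): seg(rz(T[3])@np.array(L(s*h,y,32))+T[:3],rz(T[3])@np.array(L(s*h,y,46))+T[:3],(0,0,255))
    box(U,-70,70,-65,65,16,(255,0,0)); box(U,-49,49,-6,6,43,(0,255,255)); 
    box(U,-31,31,-56,-36,25,(0,255,0)); box(U,-17,17,36,56,25,(0,255,0))
    box(Lw,-70,70,-70,70,40,(255,0,255)); box(Lw,-70,70,-70,70,0,(255,0,255)); box(M,-70,70,-70,70,3,(0,200,0))
    cv2.imwrite('pics/o.png',np.vstack([a[20:400,140:780],cv2.resize(b[60:],(640,432))[:]])[:820])
    o=cv2.imread('pics/o.png'); cv2.imwrite('pics/o.png',cv2.resize(np.hstack([cv2.resize(a[:,140:780],(480,330)),cv2.resize(b,(320,240))[:0].reshape(0,320,3) if 0 else np.zeros((330,0,3),np.uint8)]),(480,330)) if 0 else cv2.resize(a[20:400,140:780],(800,475))); cv2.imwrite('pics/o2.png',b)
draw()
E
python3 fit.py
```

```text
wide xyz mm [599.4 249.5  -0.7] yaw deg -1.13 rms px 0.47 [-0.4, -0.7, 0.4, 0.0, 0.5, 0.0, -0.2, 1.1, 0.1, 0.3, -0.2, -0.4, 0.1, 0.7, -0.3, -0.6]
narrow xyz mm [611.5  52.7  -1.3] yaw deg 1.49 rms px 0.61 [0.1, -0.9, 0.7, -1.1, -0.1, 1.1, -0.6, 0.9, 0.5, 0.0, -0.3, -0.1, -0.2, 0.6, -0.0, -0.5]
upper xyz mm [436.9 389.3  38.8] yaw deg 3.49 rms px 0.55 [0.3, -0.2, -0.2, 0.2, -0.1, 0.0, 0.4, -0.4, -0.8, -1.0, -0.1, 0.5, -0.6, -0.2, 0.8, -1.0, 0.3, 0.4, 0.4, -0.2, -0.3, 1.3]
lower xyz mm [441.8 386.9  -0.6] yaw deg 1.42 rms px 2.14 [0.3, -0.1, -0.4, -0.3, 0.4, 6.7, 0.3, -0.5, -0.4, -0.7]
mat xyz mm [452.  213.7  -2.2] yaw deg -4.61 rms px 0.54 [-0.3, -0.9, 0.7, -0.3, 0.5, 0.6, -0.8, 0.3, -0.6, 0.4, 0.5, -0.1]
```

```bash
python3 - <<'E'
import cv2,numpy as np
a=cv2.imread('pics/o.png');b=cv2.imread('pics/o2.png')
a=cv2.resize(a,(600,356))[:, :]; b=b[60:]
# side by side stacked into <=800x600
o=np.zeros((600,800,3),np.uint8); a=cv2.resize(a,(500,297)); b=cv2.resize(b,(446,301),interpolation=cv2.INTER_AREA)
o[:297,:500]=a; o[298:599,:446]=b; cv2.imwrite('pics/o3.png',o)
E
```

```text
(no output)
```

View pics/o.png

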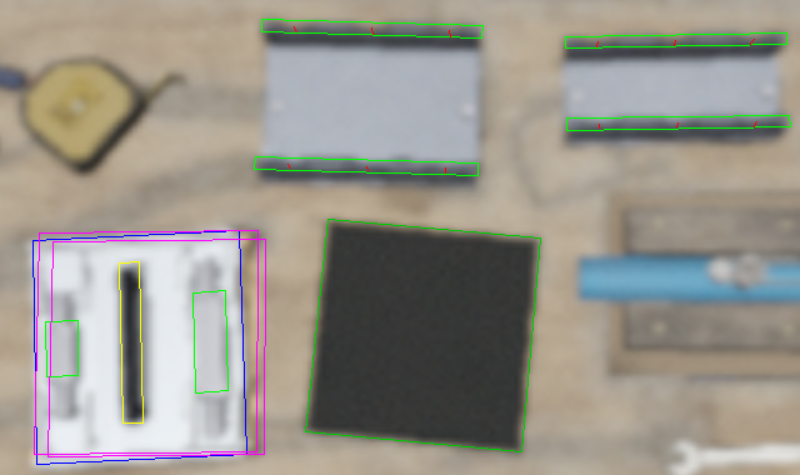

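The overlay lines up with both stands, the mat, the handle and the upper axles. The fitted heights come out within about 2 mm of nominal. I'll start moving and refine the lower tray once it is uncovered.

```bash
python3 -m creep '[[[0.45,22,42,0,0,0,-0.02],[0.45,22,42,0,0,0,-0.02],[0.45,22,42,0,0,0,-0.02],[0.45,22,42,0,0,0,-0.02],[0.45,22,42,0,0,0,-0.02],[0.45,22,42,0,0,0,-0.02],[0.45,22,42,0,0,0,-0.02],[0.45,22,42,0,0,0,-0.02],[0.45,22,42,0,0,0,-0.02],[0.45,22,42,0,0,0,-0.02],[0.45,22,42,0,0,0,-0.02],[0.45,22,42,0,0,0,-0.02]]]' && python3 -m creep '[[[0.45,0,43,0,0,0,-0.02],[0.45,0,43,0,0,0,-0.02],[0.45,0,43,0,0,0,0],[0.45,-4,43,0,0,0,0],[0.45,-4,43,0,0,0,0],[0.45,-4,43,0,0,0,0],[0.45,-4,43,0,0,0,0],[0.45,-4,43,0,0,0,0],[0.45,-6,43,0,0,0,0],[0.45,-6,43,0,0,0,0],[0.45,0,0,0,0,0,0],[0.45,0,0,0,0,0,0]]]'
```

```text
time: 1.3
tcp_pos: [0.4986, -0.1803, 0.2502]
ee_rot: [3.139, 0.138, -0.0]
wrist_force: [2.2, 0.1, -0.8]
gripper_width: 0.0384
gripper_force: 0.0
time: 2.5
tcp_pos: [0.4655, 0.2487, 0.2499]
ee_rot: [3.14, 0.081, -0.001]
wrist_force: [0.6, -0.6, -1.0]
gripper_width: 0.0386
gripper_force: 0.0
```

```bash
python3 -m creep '[[[0.4,-8,32,0,0,0,0],[0.4,-9,32,0,0,0,0],[0.4,-9,31,0,0,0,0],[0.4,0,0,-35,0,0,0],[0.4,0,0,-35,0,0,0],[0.4,0,0,-35,0,0,0],[0.4,0,0,-35,0,0,0],[0.4,0,0,0,0,0,0],[0.4,0,0,0,0,0,0]]]' && python3 - <<'E'
from h import *
snap('top','t1.png');snap('scene','s1.png')
crop('t1.png','t1c.png',150,185,250,255,8); crop('s1.png','s1c.png',170,180,290,270,6)
a=cv2.imread('pics/t1c.png');b=cv2.imread('pics/s1c.png')
o=np.zeros((600,800,3),np.uint8);a=cv2.resize(a,(400,280));b=cv2.resize(b,(420,315));o[:280,:400]=a;o[281:596,:420]=b
o=np.hstack([cv2.resize(a,(400,280)),np.zeros((280,0,3),np.uint8)]);o2=np.zeros((400,800,3),np.uint8);o2[:280,:400]=a;o2[:300,400:]=cv2.resize(b,(400,300));cv2.imwrite('pics/v1.png',o2)
E
```

```text
time: 3.4
tcp_pos: [0.4405, 0.3416, 0.1104]
ee_rot: [3.139, 0.074, -0.002]
wrist_force: [-0.2, 0.8, 0.4]
gripper_width: 0.0338
gripper_force: 0.0
```

View pics/v1.png

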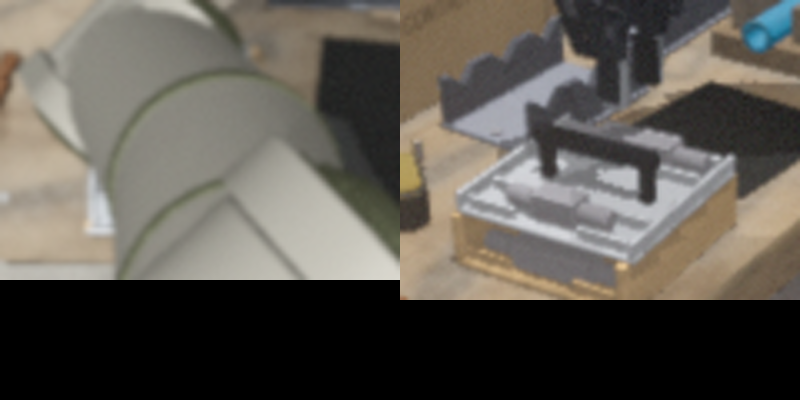

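The scene half shows the open fingers over the far (long) axle's bar, clear of the handle. Going down.

```bash
python3 -m creep '[[[0.4,0,1.5,-15,0,0,0],[0.4,0,0,-15,0,0,0],[0.4,0,0,-12,0,0,0],[0.4,0,0,0,0,0,0],[0,0,0,0,0,0,0],[0,0,0,0,0,0,0],[0,0,0,0,0,0,0],[0,0,0,0,0,0,0],[0,0,0,0,0,0,0]]]'
```

```text
time: 4.4
tcp_pos: [0.4405, 0.3445, 0.0693]
ee_rot: [-3.14, -0.076, -0.002]
wrist_force: [-0.7, -1.0, 7.2]
gripper_width: 0.019
gripper_force: 58.8
```

```bash
python3 -m creep '[[[0,0,0,10,0,0,0],[0,0,0,20,0,0,0],[0,0,0,30,0,0,0],[0,0,0,30,0,0,0],[0,0,0,0,0,0,0]]]' && python3 -m creep '[[[0,26,-24,0,0,0,-0.012],[0,26,-24,0,0,0,-0.012],[0,26,-24,0,0,0,-0.012],[0,26,-24,0,0,0,-0.012],[0,26,-24,0,0,0,-0.012],[0,28,-25,0,0,0,-0.012],[0,0,0,0,0,0,0],[0,0,0,0,0,0,0]]]' && python3 - <<'E'
from h import *
snap('top','t2.png');snap('scene','s2.png')
crop('s2.png','s2c.png',170,150,310,270,5)
E
```

```text
time: 4.9
tcp_pos: [0.4415, 0.3454, 0.1624]
ee_rot: [-3.137, -0.076, -0.007]
wrist_force: [0.4, 0.1, -1.5]
gripper_width: 0.0182
gripper_force: 58.2
time: 5.7
tcp_pos: [0.5982, 0.1982, 0.1577]
ee_rot: [3.141, -0.04, -0.001]
wrist_force: [-0.8, 1.0, -1.0]
gripper_width: 0.0184
gripper_force: 58.2
```

View pics/s2c.png

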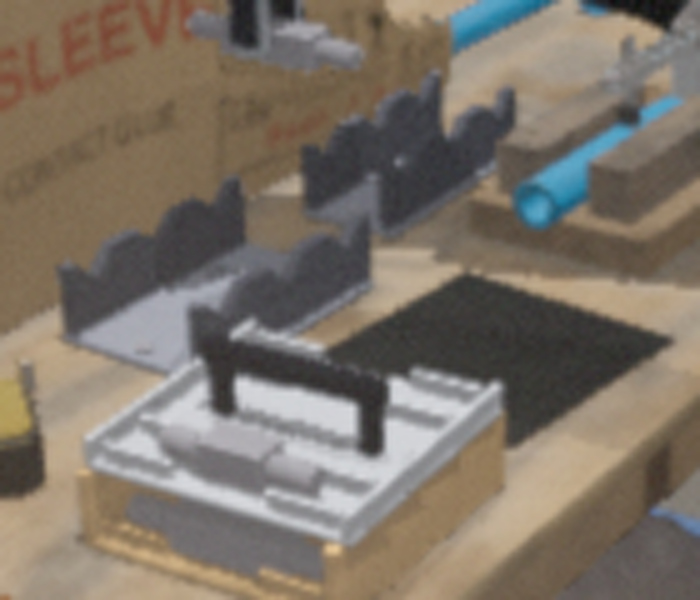

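The long axle hangs level in the jaws at about (275,35) in the crop. The wide stand is free, so I'm lowering into the -y seat.

```bash
python3 -m creep '[[[0,0,1,-30,0,0,0],[0,0,0,-30,0,0,0],[0,0,0,-20,0,0,0],[0,0,0,-10,0,0,0],[0,0,0,-6,0,0,0],[0,0,0,-4,0,0,0],[0,0,0,0,0,0,0],[0,0,0,0,0,0,0]]]'
```

```text
time: 6.6
tcp_pos: [0.5985, 0.2006, 0.0591]
ee_rot: [-3.141, 0.036, -0.002]
wrist_force: [-0.5, 0.4, -0.7]
gripper_width: 0.0186
gripper_force: 58.2
```

```bash
python3 -m creep '[[[0,0,-1,-2,0,0,0],[0,0,0,-2,0,0,0],[0,0,0,0,0,0,0],[0,0,0,0,0,0,0]]]' && python3 -m creep '[[[0.4,0,0,0,0,0,0],[0.4,0,0,0,0,0,0],[0.4,0,0,0,0,0,0],[0.4,0,0,0,0,0,0],[0.4,0,0,30,0,0,0],[0.4,0,0,30,0,0,0],[0.4,0,0,40,0,0,0]]]'
```

```text
time: 7.0
tcp_pos: [0.5987, 0.1995, 0.0559]
ee_rot: [-3.141, 0.037, -0.003]
wrist_force: [-1.6, -0.8, 11.6]
gripper_width: 0.0187
gripper_force: 59.9
time: 7.7
tcp_pos: [0.5972, 0.199, 0.154]
ee_rot: [3.14, -0.036, -0.004]
wrist_force: [0.8, 0.7, 0.5]
gripper_width: 0.0342
gripper_force: 0.0
```

```bash
python3 -m creep '[[[0.4,-20,29,0,0,0,0.01],[0.4,-20,29,0,0,0,0.01],[0.4,-20,29,0,0,0,0.01],[0.4,-21,30,0,0,0,0.01],[0.4,-21,30,0,0,0,0.01],[0.4,-21,30,0,0,0,0.01],[0.4,-21,30,0,0,0,0.01],[0.4,-21,29,0,0,0,0.01],[0.4,0,0,-30,0,0,0],[0.4,0,0,-20,0,0,0],[0.4,0,0,0,0,0,0],[0.4,0,0,0,0,0,0]]]' && python3 - <<'E'
from h import *
snap('top','t3.png');snap('scene','s3.png')
crop('s3.png','s3c.png',160,150,300,270,5)
E
```

```text
time: 8.9
tcp_pos: [0.4332, 0.4351, 0.1043]
ee_rot: [3.14, 0.089, -0.001]
wrist_force: [0.3, -0.4, 0.6]
gripper_width: 0.0343
gripper_force: 0.0
```

View pics/s3c.png

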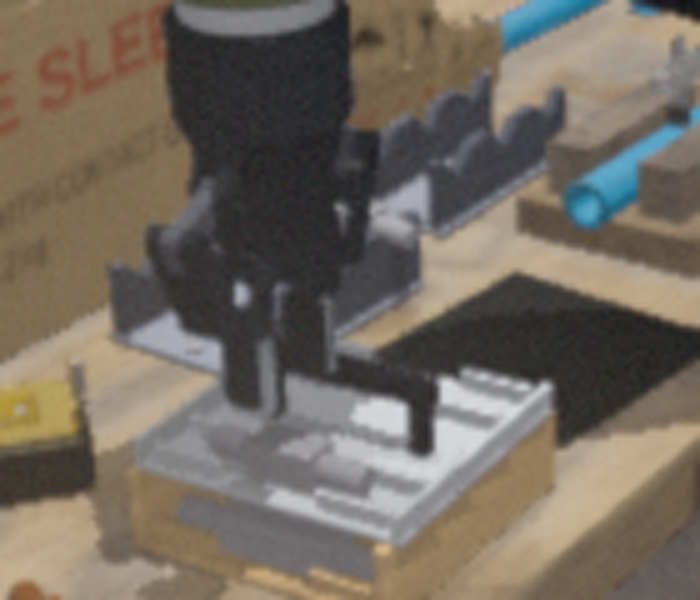

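Fingers straddle the short axle, and the first axle's journal shows in the wide stand's -y notch (395,225).

```bash
python3 -m creep '[[[0.4,0,0,-15,0,0,0],[0.4,0,0,-15,0,0,0],[0.4,0,0,-7,0,0,0],[0.4,0,0,0,0,0,0],[0,0,0,0,0,0,0],[0,0,0,0,0,0,0],[0,0,0,0,0,0,0],[0,0,0,0,0,0,0],[0,0,0,10,0,0,0],[0,0,0,20,0,0,0],[0,0,0,30,0,0,0],[0,0,0,30,0,0,0]]]' && python3 -m creep '[[[0,19,-45,0,0,0,0],[0,19,-45,0,0,0,0],[0,19,-45,0,0,0,0],[0,19,-45,0,0,0,0],[0,19,-45,0,0,0,0],[0,19,-45,0,0,0,0],[0,19,-45,0,0,0,0],[0,19,-45,0,0,0,-0.01],[0,19,-45,0,0,0,-0.01],[0,9,-27,0,0,0,-0.01],[0,0,0,0,0,0,0],[0,0,0,0,0,0,0]]]'
```

```text
time: 10.2
tcp_pos: [0.4329, 0.4351, 0.1587]
ee_rot: [3.14, 0.089, -0.001]
wrist_force: [0.4, 0.4, -1.1]
gripper_width: 0.0188
gripper_force: 59.3
time: 11.4
tcp_pos: [0.6131, 0.0028, 0.1578]
ee_rot: [-3.141, -0.04, -0.0]
wrist_force: [-0.3, 1.0, -0.6]
gripper_width: 0.0184
gripper_force: 59.4
```

```bash
python3 -m creep '[[[0,0,0,-30,0,0,0],[0,0,0,-30,0,0,0],[0,0,0,-20,0,0,0],[0,0,0,-10,0,0,0],[0,0,0,-6,0,0,0],[0,0,0,0,0,0,0],[0,0,0,0,0,0,0]]]' && python3 -m creep '[[[0,0,0,-2,0,0,0],[0,0,0,-2,0,0,0],[0,0,0,-1,0,0,0],[0,0,0,0,0,0,0],[0,0,0,0,0,0,0]]]'
```

```text
time: 12.1
tcp_pos: [0.6136, 0.0037, 0.0622]
ee_rot: [-3.141, -0.043, -0.002]
wrist_force: [-0.4, 0.2, -1.1]
gripper_width: 0.0182
gripper_force: 59.4
time: 12.6
tcp_pos: [0.6131, 0.0033, 0.0563]
ee_rot: [-3.141, -0.042, 0.0]
wrist_force: [0.0, 0.4, -1.1]
gripper_width: 0.0182
gripper_force: 59.4
```

```bash
python3 -m creep '[[[0,0,0,-2,0,0,0],[0,0,0,0,0,0,0],[0,0,0,0,0,0,0]]]' && python3 -m creep '[[[0.4,0,0,0,0,0,0],[0.4,0,0,0,0,0,0],[0.4,0,0,0,0,0,0],[0.4,0,0,0,0,0,0],[0.4,0,0,30,0,0,0],[0.4,0,0,40,0,0,0],[0.4,0,0,40,0,0,0]]]'
```

```text
time: 12.9
tcp_pos: [0.6134, 0.0028, 0.0546]
ee_rot: [3.141, 0.042, 0.001]
wrist_force: [-0.7, -2.0, 5.1]
gripper_width: 0.0185
gripper_force: 60.0
time: 13.6
tcp_pos: [0.6126, 0.0034, 0.165]
ee_rot: [-3.141, -0.043, 0.003]
wrist_force: [0.5, -0.3, -0.5]
gripper_width: 0.0339
gripper_force: 0.0
```

```bash
python3 -m creep '[[[0.4,-17,38,0,0,0,0],[0.4,-17,38,0,0,0,0],[0.4,-17,38,0,0,0,0],[0.4,-17,39,0,0,0,0],[0.4,-18,39,0,0,0,0.01],[0.4,-18,39,0,0,0,0],[0.4,-18,39,0,0,0,0],[0.4,-18,39,0,0,0,0],[0.4,-18,39,0,0,0,0],[0.4,-18,38,0,0,0,0],[0.4,0,0,0,0,0,0],[0.4,0,0,0,0,0,0]]]' && python3 - <<'E'
from h import *
snap('top','t4.png');snap('scene','s4.png')
crop('s4.png','s4c.png',170,150,300,270,3);crop('t4.png','t4c.png',200,145,330,245,3)
o=np.zeros((360,800,3),np.uint8);a=cv2.imread('pics/s4c.png');b=cv2.imread('pics/t4c.png');o[:360,:390]=a;o[:300,400:790]=b;cv2.imwrite('pics/v4.png',o)
E
```

```text
time: 14.8
tcp_pos: [0.4362, 0.3903, 0.1641]
ee_rot: [3.141, 0.062, -0.001]
wrist_force: [-0.5, -1.2, 0.6]
gripper_width: 0.0337
gripper_force: 0.0
```

View pics/v4.png

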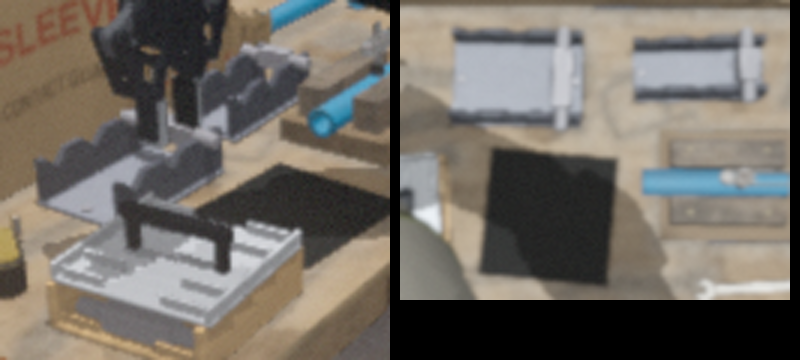

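Both axles lie in their -y notches, at (565,75) and (750,62) in the view. The tray is empty, so I'm gripping the handle.

```bash
python3 -m creep '[[[0.4,0,0,-30,0,0,0.01],[0.4,0,0,-30,0,0,0.01],[0.4,0,0,-18,0,0,0],[0.4,0,0,-10,0,0,0],[0.4,0,0,0,0,0,0],[0,0,0,0,0,0,0],[0,0,0,0,0,0,0],[0,0,0,0,0,0,0],[0,0,0,0,0,0,0],[0,0,0,0,0,0,0],[0,0,0,0,0,0,0]]]' && python3 -m creep '[[[0,0,0,5,0,0,0],[0,0,0,5,0,0,0],[0,0,0,10,0,0,0],[0,0,0,10,0,0,0],[0,0,0,15,0,0,0],[0,0,0,15,0,0,0],[0,0,0,0,0,0,0],[0,0,0,0,0,0,0]]]'
```

```text
time: 16.0
tcp_pos: [0.4377, 0.3895, 0.0773]
ee_rot: [-3.139, -0.089, -0.002]
wrist_force: [0.5, -1.7, 6.7]
gripper_width: 0.0104
gripper_force: 60.0
time: 16.8
tcp_pos: [0.4372, 0.3894, 0.1368]
ee_rot: [-3.14, -0.089, -0.001]
wrist_force: [-0.1, -0.2, -1.6]
gripper_width: 0.0108
gripper_force: 58.8
```

```bash
python3 -m creep '[[[0,2,-22,0,0,0,-0.017],[0,2,-22,0,0,0,-0.017],[0,2,-22,0,0,0,-0.017],[0,2,-22,0,0,0,-0.017],[0,2,-22,0,0,0,-0.017],[0,2,-22,0,0,0,-0.017],[0,2,-22,0,0,0,-0.017],[0,1,-22,0,0,0,-0.018],[0,0,0,0,0,0,0],[0,0,0,0,0,0,0]]]' && python3 -m creep '[[[0,0,0,-15,0,0,0],[0,0,0,-20,0,0,0],[0,0,0,-20,0,0,0],[0,0,0,-15,0,0,0],[0,0,0,-10,0,0,0],[0,0,0,-6,0,0,0],[0,0,0,0,0,0,0],[0,0,0,0,0,0,0]]]'
```

```text
time: 17.8
tcp_pos: [0.452, 0.2117, 0.136]
ee_rot: [3.138, -0.13, -0.001]
wrist_force: [1.2, 0.7, -2.3]
gripper_width: 0.0108
gripper_force: 58.8
time: 18.6
tcp_pos: [0.4522, 0.2135, 0.0506]
ee_rot: [-3.139, 0.126, -0.0]
wrist_force: [0.0, -0.1, -1.5]
gripper_width: 0.0106
gripper_force: 58.8
```

```bash
python3 -m creep '[[[0,0,0,-4,0,0,0],[0,0,0,-3,0,0,0],[0,0,0,-2,0,0,0],[0,0,0,-1,0,0,0],[0,0,0,0,0,0,0],[0,0,0,0,0,0,0]]]' && python3 -m creep '[[[0.4,0,0,0,0,0,0],[0.4,0,0,0,0,0,0],[0.4,0,0,0,0,0,0],[0.4,0,0,0,0,0,0],[0.4,0,0,30,0,0,0],[0.4,0,0,40,0,0,0],[0.4,0,0,40,0,0,0],[0.4,40,-40,0,0,0,0],[0.4,40,-40,0,0,0,0],[0.4,40,-40,0,0,0,0],[0.4,0,-40,0,0,0,0],[0.4,0,-40,0,0,0,0]]]' && python3 - <<'E'
from h import *
snap('top','t5.png');snap('scene','s5.png')
crop('t5.png','c5t.png',165,190,285,250,6);crop('s5.png','c5s.png',170,190,310,280,5)
a=cv2.imread('pics/c5t.png');b=cv2.imread('pics/c5s.png')
o=np.zeros((600,800,3),np.uint8);o[:300,:600]=cv2.resize(a,(600,300));o[300:600,:467]=cv2.resize(b,(467,300));cv2.imwrite('pics/v5.png',o)
E
```

```text
time: 19.2
tcp_pos: [0.4521, 0.2133, 0.0403]
ee_rot: [-3.139, 0.126, 0.0]
wrist_force: [-0.3, 0.1, -1.3]
gripper_width: 0.0109
gripper_force: 59.0
time: 20.4
tcp_pos: [0.5588, 0.0255, 0.1501]
ee_rot: [-3.139, 0.127, -0.0]
wrist_force: [0.5, -0.2, -0.9]
gripper_width: 0.0344
gripper_force: 0.0
```

View pics/v5.png

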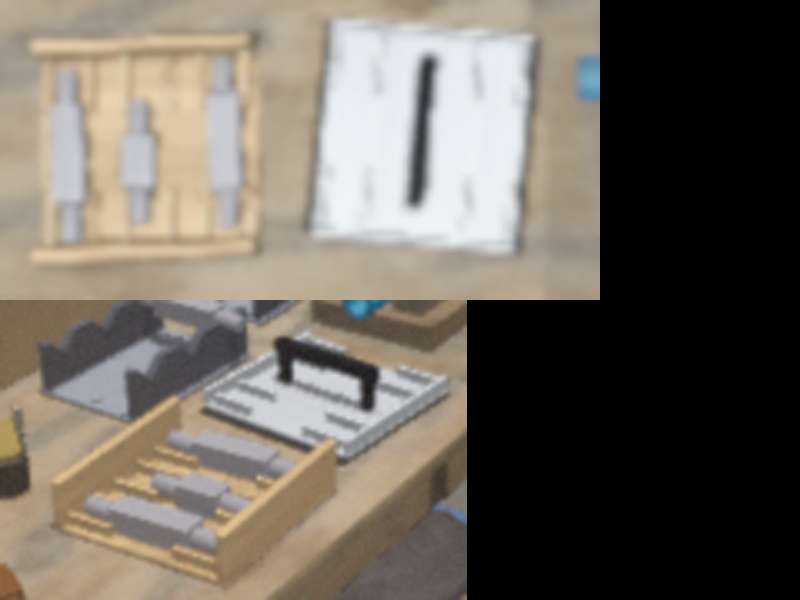

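The tray lies squarely on the mat. The lower tray holds a long axle (67,153), a short one (139,160) and a long one (225,140), in crop pixels.

```bash
cat > fit2.py <<'E'
import contextlib,io
with contextlib.redirect_stdout(io.StringIO()): from fit import *
A=lambda x,y:('top',((x+.5)/5-.5+165,(y+.5)/5-.5+190))
B=lambda x,y:('scene',((x+.5)/3.336-.5+170,(y-300+.5)/3.333-.5+190))
Lw=fit('lower',[(L(70,70,40),A(30,42)),(L(70,-70,40),A(254,34)),(L(-70,70,40),A(32,262)),(L(-70,-70,40),A(258,252)),
 (L(70,70,40),B(53,485)),(L(-70,70,40),B(220,542)),(L(-70,-70,40),B(335,442)),(L(70,-70,40),B(180,398)),(L(-70,70,0),B(219,585)),(L(70,70,0),B(56,525))],[.44,.39,0])
for n,a,b in[('long+y',(67,153),(152,520)),('short',(139,160),(197,488)),('long-y',(225,140),(236,449))]:
    p,e=tri(A(*a)[1],B(*b)[1]); print(n,(p*1000).round(1),'gap',e.round(1),'top@z26',(atz('top',A(*a)[1],.026)*1000).round(1))
for y in(50,0,-50): print('pocket',y,((rz(Lw[3])@np.array(L(0,y,0))+Lw[:3])*1000).round(1))
E
python3 fit2.py
```

```text
lower xyz mm [438.9 388.8  -1.4] yaw deg 1.73 rms px 1.03 [1.0, -0.8, 0.1, -0.1, -0.2, -0.6, -0.7, 0.6, -0.9, -1.4, 0.4, -1.0, 1.1, 0.3, -1.2, -0.5, 1.6, 2.2, -0.2, 2.0]
long+y [435.6 441.3  20.9] gap 1.2 top@z26 [434.7 439.9  26. ]
short [432.5 395.3  22.8] gap 3.5 top@z26 [430.7 393.7  26. ]
long-y [443.9 339.3  23.1] gap 1.1 top@z26 [444.1 339.2  26. ]
pocket 50 [437.4 438.8  -1.4]
pocket 0 [438.9 388.8  -1.4]
pocket -50 [440.4 338.8  -1.4]
```

```bash
python3 -m creep '[[[0.4,-12,34,0,0,0,0.014],[0.4,-12,35,0,0,0,0.014],[0.4,-13,35,0,0,0,0.014],[0.4,-13,35,0,0,0,0.014],[0.4,-13,35,0,0,0,0.014],[0.4,-13,35,0,0,0,0.014],[0.4,-13,35,0,0,0,0.014],[0.4,-13,35,0,0,0,0.014],[0.4,-13,35,0,0,0,0.012],[0.4,0,0,-30,0,0,0],[0.4,0,0,-30,0,0,0],[0.4,0,0,0,0,0,0]]]' && python3 - <<'E'
from h import *
snap('scene','s6.png')
print(robot.observe()['tcp_pos'],robot.observe()['ee_rot'])
a=cv2.imread('pics/s5.png')[190:280,170:310];b=cv2.imread('pics/s6.png')[190:280,170:310]
crop('s6.png','v6.png',170,190,310,280,4)
E
```

```text
time: 21.7
tcp_pos: [0.441, 0.341, 0.0875]
ee_rot: [3.137, 0.071, -0.007]
wrist_force: [-0.6, 0.3, 0.4]
gripper_width: 0.0345
gripper_force: 0.0
[0.44186865 0.34103692 0.0891089 ] [ 3.13839506  0.07021709 -0.00458802]
```

View pics/v6.png

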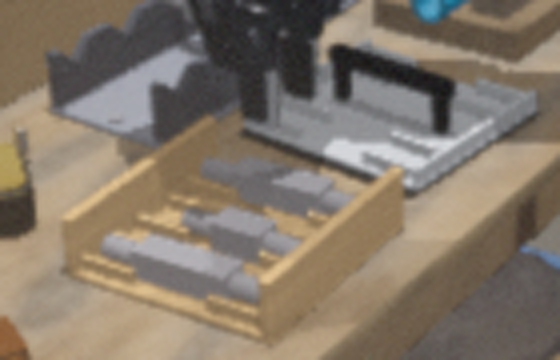

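The fingers stand over the far long axle and nothing in the tray has moved.

```bash
python3 -m creep '[[[0.4,1,-1,-25,0,0,0],[0.4,0,0,-20,0,0,0],[0.4,0,0,-10,0,0,0],[0.4,0,0,-5,0,0,0],[0.4,0,0,0,0,0,0],[0,0,0,0,0,0,0],[0,0,0,0,0,0,0],[0,0,0,0,0,0,0],[0,0,0,0,0,0,0],[0,0,0,0,0,0,0]]]'  && python3 -m creep '[[[0,0,0,10,0,0,0],[0,0,0,20,0,0,0],[0,0,0,30,0,0,0],[0,0,0,35,0,0,0],[0,0,0,35,0,0,0],[0,0,0,0,0,0,0]]]'
```

```text
time: 22.75
tcp_pos: [0.4445, 0.3405, 0.0314]
ee_rot: [-3.14, -0.069, -0.002]
wrist_force: [-0.5, -0.6, 7.1]
gripper_width: 0.0185
gripper_force: 59.7
time: 23.35
tcp_pos: [0.4458, 0.3415, 0.1653]
ee_rot: [-3.136, -0.068, -0.009]
wrist_force: [0.5, 0.7, -1.7]
gripper_width: 0.0183
gripper_force: 58.8
```

```bash
python3 -m creep '[[[0,25,-15,0,0,0,-0.011],[0,25,-15,0,0,0,-0.011],[0,26,-15,0,0,0,-0.011],[0,26,-15,0,0,0,-0.011],[0,26,-15,0,0,0,-0.011],[0,26,-16,0,0,0,-0.011],[0,0,0,0,0,0,0],[0,0,0,-30,0,0,0],[0,0,0,-30,0,0,0],[0,0,0,-25,0,0,0],[0,0,0,0,0,0,0],[0,0,0,0,0,0,0]]]'
```

```text
time: 24.55
tcp_pos: [0.5976, 0.2494, 0.0753]
ee_rot: [3.141, -0.034, -0.002]
wrist_force: [1.1, 0.2, -0.9]
gripper_width: 0.0184
gripper_force: 58.8
```

```bash
python3 -m creep '[[[0,1,0,-8,0,0,0],[0,0,0,-6,0,0,0],[0,0,0,-4,0,0,0],[0,0,0,0,0,0,0],[0,0,0,0,0,0,0]]]'
```

```text
time: 25.05
tcp_pos: [0.5993, 0.2494, 0.0574]
ee_rot: [-3.141, 0.035, -0.0]
wrist_force: [0.1, 0.9, -1.8]
gripper_width: 0.0186
gripper_force: 58.8
```

```bash
python3 -m creep '[[[0,0,0,-1.5,0,0,0],[0,0,0,-1,0,0,0],[0,0,0,0,0,0,0],[0,0,0,0,0,0,0]]]' && python3 -m creep '[[[0.4,0,0,0,0,0,0],[0.4,0,0,0,0,0,0],[0.4,0,0,0,0,0,0],[0.4,0,0,0,0,0,0],[0.4,0,0,30,0,0,0],[0.4,0,0,40,0,0,0],[0.4,0,0,40,0,0,0],[0.4,0,0,0,0,0,0]]]'
```

```text
time: 25.45
tcp_pos: [0.5993, 0.2496, 0.057]
ee_rot: [-3.141, 0.035, -0.002]
wrist_force: [-5.5, -0.7, 22.2]
gripper_width: 0.0186
gripper_force: 61.6
time: 26.25
tcp_pos: [0.6017, 0.2503, 0.1699]
ee_rot: [-3.138, 0.036, -0.011]
wrist_force: [-0.0, 0.3, -0.3]
gripper_width: 0.0343
gripper_force: 0.0
```

```bash
python3 -m creep '[[[0.4,-20,23,0,0,0,0.008],[0.4,-20,23,0,0,0,0.008],[0.4,-21,24,0,0,0,0.008],[0.4,-21,24,0,0,0,0.008],[0.4,-21,24,0,0,0,0.008],[0.4,-21,24,0,0,0,0.008],[0.4,-20,24,0,0,0,0.008],[0.4,-20,24,0,0,0,0.008],[0.4,0,0,-30,0,0,0],[0.4,0,0,-30,0,0,0],[0.4,0,0,-15,0,0,0],[0.4,0,0,0,0,0,0]]]' && python3 - <<'E'
from h import *
snap('scene','s7.png');snap('top','t7.png')
print(robot.observe()['tcp_pos'])
crop('s7.png','a.png',170,170,300,280,5);a=cv2.imread('pics/a.png')
crop('t7.png','b.png',210,145,330,195,3);b=cv2.imread('pics/b.png')
o=np.zeros((600,800,3),np.uint8);o[:440,:520]=cv2.resize(a,(520,440));o[445:595,:360]=b;cv2.imwrite('pics/v7.png',o)
E
```

```text
time: 27.45
tcp_pos: [0.4343, 0.4382, 0.0874]
ee_rot: [3.138, 0.066, -0.005]
wrist_force: [0.1, 0.0, -0.3]
gripper_width: 0.0342
gripper_force: 0.0
[0.43547894 0.43916336 0.08988793]
```

View pics/v7.png

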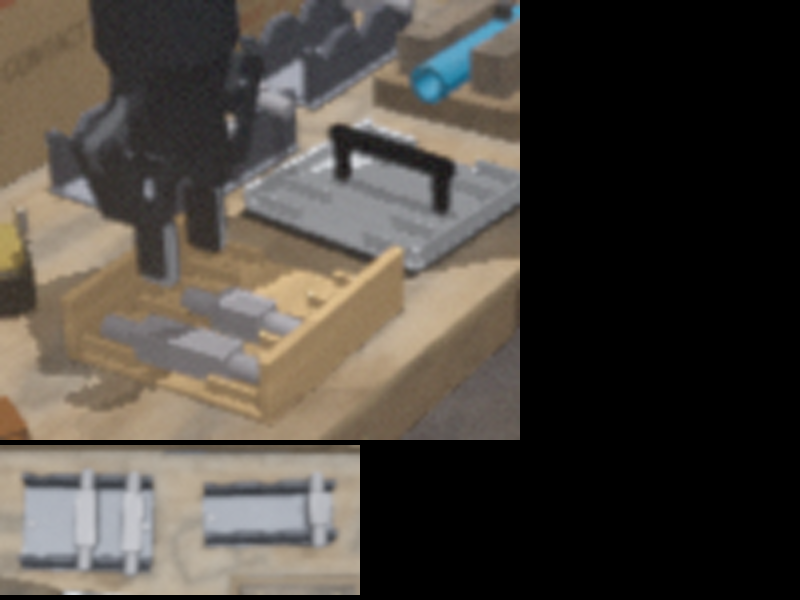

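Two long axles and one short are seated. The jaws stand over the near long axle, and the short one is still at (235,310).

```bash
python3 -m creep '[[[0.4,0,1,-25,0,0,0],[0.4,0,0,-20,0,0,0],[0.4,0,0,-10,0,0,0],[0.4,0,0,-5,0,0,0],[0.4,0,0,0,0,0,0],[0,0,0,0,0,0,0],[0,0,0,0,0,0,0],[0,0,0,0,0,0,0],[0,0,0,0,0,0,0],[0,0,0,0,0,0,0]]]'  && python3 -m creep '[[[0,0,0,10,0,0,0],[0,0,0,20,0,0,0],[0,0,0,30,0,0,0],[0,0,0,35,0,0,0],[0,0,0,35,0,0,0],[0,0,0,0,0,0,0]]]' && python3 -m creep '[[[0,27,-23,0,0,0,-0.01],[0,27,-23,0,0,0,-0.01],[0,27,-23,0,0,0,-0.01],[0,28,-23,0,0,0,-0.01],[0,28,-24,0,0,0,-0.01],[0,28,-24,0,0,0,-0.01],[0,0,0,0,0,0,0],[0,0,0,0,0,0,0]]]'
```

```text
time: 28.55
tcp_pos: [0.4356, 0.4407, 0.0309]
ee_rot: [-3.14, -0.065, -0.002]
wrist_force: [0.0, -0.9, 6.0]
gripper_width: 0.0187
gripper_force: 59.6
time: 29.15
tcp_pos: [0.4367, 0.4419, 0.1651]
ee_rot: [-3.135, -0.065, -0.008]
wrist_force: [1.2, 1.0, -1.5]
gripper_width: 0.0186
gripper_force: 58.7
time: 29.95
tcp_pos: [0.6005, 0.299, 0.1595]
ee_rot: [3.141, -0.032, -0.001]
wrist_force: [-0.2, 0.9, -1.7]
gripper_width: 0.0185
gripper_force: 58.6
```

Target is (.6004,.2995). Lower to contact and release.

```bash
python3 -m creep '[[[0,0,0,-30,0,0,0],[0,0,0,-30,0,0,0],[0,0,0,-25,0,0,0],[0,0,0,-10,0,0,0],[0,0,0,-7,0,0,0],[0,0,0,0,0,0,0],[0,0,0,0,0,0,0]]]' && python3 -m creep '[[[0,0,0,-1,0,0,0],[0,0,0,0,0,0,0],[0,0,0,0,0,0,0]]]'
```

```text
time: 30.65
tcp_pos: [0.6002, 0.3009, 0.0587]
ee_rot: [-3.141, 0.028, -0.001]
wrist_force: [-0.7, -0.3, -1.0]
gripper_width: 0.018
gripper_force: 58.7
time: 30.95
tcp_pos: [0.6005, 0.3006, 0.0578]
ee_rot: [-3.141, 0.028, -0.002]
wrist_force: [-2.0, -2.4, 5.0]
gripper_width: 0.019
gripper_force: 59.4
```

```bash
python3 -m creep '[[[0,0,-1,-1,0,0,0],[0,0,0,0,0,0,0],[0.4,0,0,0,0,0,0],[0.4,0,0,0,0,0,0],[0.4,0,0,0,0,0,0],[0.4,0,0,0,0,0,0],[0.4,0,0,30,0,0,0],[0.4,0,0,40,0,0,0],[0.4,0,0,40,0,0,0],[0.4,0,0,0,0,0,0]]]' && python3 -m creep '[[[0.4,-28,15,0,0,0,0.01],[0.4,-28,16,0,0,0,0.01],[0.4,-28,16,0,0,0,0.01],[0.4,-28,16,0,0,0,0.01],[0.4,-28,16,0,0,0,0.01],[0.4,-28,16,0,0,0,0.01],[0.4,0,0,-30,0,0,0],[0.4,0,0,-30,0,0,0],[0.4,0,0,-15,0,0,0],[0.4,0,0,0,0,0,0]]]' && python3 - <<'E'
from h import *
snap('scene','s8.png');snap('top','t8.png')
print(robot.observe()['tcp_pos'])
crop('s8.png','a.png',170,170,300,280,5);a=cv2.imread('pics/a.png')
crop('t8.png','b.png',210,145,330,195,3);b=cv2.imread('pics/b.png')
o=np.zeros((600,800,3),np.uint8);o[:440,:520]=cv2.resize(a,(520,440));o[445:595,:360]=b;cv2.imwrite('pics/v8.png',o)
E
```

```text
time: 31.95
tcp_pos: [0.6027, 0.3006, 0.1713]
ee_rot: [-3.137, 0.029, -0.011]
wrist_force: [0.4, -0.1, 0.1]
gripper_width: 0.0343
gripper_force: 0.0
time: 32.95
tcp_pos: [0.431, 0.3934, 0.0884]
ee_rot: [3.138, 0.066, -0.005]
wrist_force: [-0.4, 0.1, 0.5]
gripper_width: 0.0342
gripper_force: 0.0
[0.4321081  0.39417324 0.09059745]
```

View pics/v8.png

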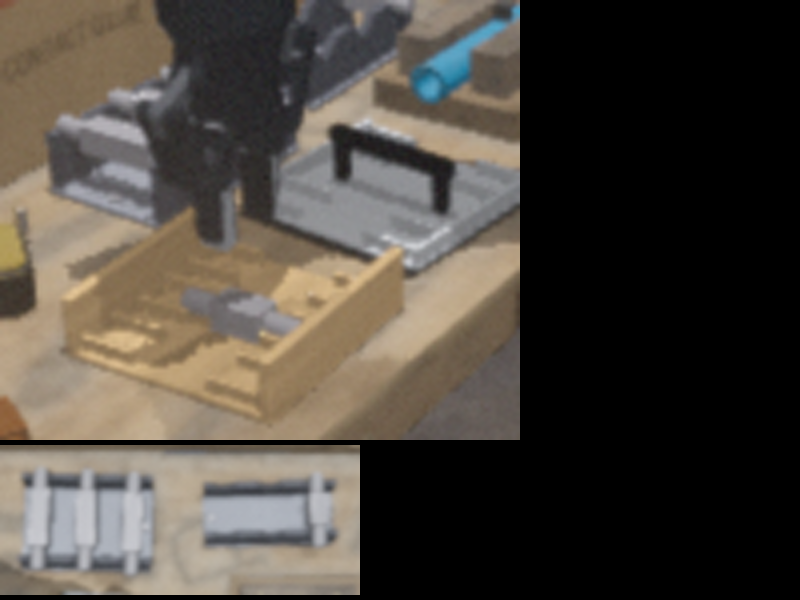

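All three long axles are seated. One short axle is left, and the jaws are over it.

```bash
python3 -m creep '[[[0.4,0,0,-25,0,0,0],[0.4,0,0,-20,0,0,0],[0.4,0,0,-10,0,0,0],[0.4,0,0,-5,0,0,0],[0.4,0,0,0,0,0,0],[0,0,0,0,0,0,0],[0,0,0,0,0,0,0],[0,0,0,0,0,0,0],[0,0,0,0,0,0,0],[0,0,0,0,0,0,0]]]'  && python3 -m creep '[[[0,0,0,10,0,0,0],[0,0,0,20,0,0,0],[0,0,0,30,0,0,0],[0,0,0,35,0,0,0],[0,0,0,35,0,0,0],[0,0,0,0,0,0,0]]]' && python3 -m creep '[[[0,20,-38,0,0,0,-0.002],[0,20,-38,0,0,0,-0.002],[0,20,-38,0,0,0,-0.002],[0,20,-38,0,0,0,-0.002],[0,20,-38,0,0,0,-0.002],[0,20,-38,0,0,0,-0.002],[0,20,-38,0,0,0,-0.002],[0,20,-38,0,0,0,-0.002],[0,20,-37,0,0,0,-0.001],[0,0,0,0,0,0,0],[0,0,0,0,0,0,0]]]'
```

```text
time: 34.05
tcp_pos: [0.4325, 0.3946, 0.0318]
ee_rot: [-3.14, -0.066, -0.002]
wrist_force: [-0.2, 0.4, 6.8]
gripper_width: 0.0182
gripper_force: 59.5
time: 34.65
tcp_pos: [0.4337, 0.3957, 0.1659]
ee_rot: [-3.136, -0.065, -0.008]
wrist_force: [0.3, -0.4, -1.6]
gripper_width: 0.0181
gripper_force: 59.3
time: 35.75
tcp_pos: [0.612, 0.0519, 0.1605]
ee_rot: [3.141, 0.035, -0.001]
wrist_force: [0.0, -0.1, -0.4]
gripper_width: 0.0185
gripper_force: 59.3
```

```bash
python3 -m creep '[[[0,0,0,-30,0,0,0],[0,0,0,-30,0,0,0],[0,0,0,-25,0,0,0],[0,0,0,-10,0,0,0],[0,0,0,-6,0,0,0],[0,0,0,0,0,0,0],[0,0,0,0,0,0,0]]]' && python3 -m creep '[[[0,0,0,-2,0,0,0],[0,0,0,0,0,0,0],[0,0,0,0,0,0,0]]]'
```

```text
time: 36.45
tcp_pos: [0.6125, 0.054, 0.0606]
ee_rot: [-3.141, -0.04, -0.002]
wrist_force: [0.1, -0.3, -0.7]
gripper_width: 0.0183
gripper_force: 59.3
time: 36.75
tcp_pos: [0.6129, 0.0533, 0.0587]
ee_rot: [-3.141, -0.039, -0.003]
wrist_force: [0.4, -0.9, 6.1]
gripper_width: 0.0182
gripper_force: 60.0
```

```bash
python3 -m creep '[[[0,0,-0.5,-1,0,0,0],[0,0,0,0,0,0,0],[0.4,0,0,0,0,0,0],[0.4,0,0,0,0,0,0],[0.4,0,0,0,0,0,0],[0.4,0,0,0,0,0,0],[0.4,0,0,30,0,0,0],[0.4,0,0,40,0,0,0],[0.4,0,0,40,0,0,0],[0.4,0,0,0,0,0,0]]]' && python3 -m creep '[[[0.4,-20,20,0,0,0,-0.013],[0.4,-20,20,0,0,0,-0.013],[0.4,-20,20,0,0,0,-0.013],[0.4,-20,20,0,0,0,-0.013],[0.4,-20,20,0,0,0,-0.013],[0.4,-20,20,0,0,0,-0.013],[0.4,-20,20,0,0,0,-0.013],[0.4,-20,20,0,0,0,-0.013],[0.4,0,0,0,0,0,0],[0.4,0,0,0,0,0,0]]]' && python3 - <<'E'
from h import *
def edge(f,z,vpred,sgn,us):
    g=cv2.GaussianBlur(cv2.imread('pics/'+f)[:,:,0].astype(float) ,(3,3),0)
    P=[]
    for u in us:
        c=g[:,u]; r=np.arange(int(vpred)-5,int(vpred)+6); d=sgn*(c[r+1]-c[r-1])/2; i=np.argmax(d[1:-1])+1
        den=d[i-1]-2*d[i]+d[i+1]; s=.5*(d[i-1]-d[i+1])/den if den else 0
        P.append(atz('top',(u,r[i]+s),z)[:2]*1000)
    P=np.array(P); k=np.polyfit(P[:,1],P[:,0],1)
    for _ in range(3):
        e=P[:,0]-np.polyval(k,P[:,1]); ok=abs(e)<max(2,1.5*np.median(abs(e))); k=np.polyfit(P[ok,1],P[ok,0],1)
    return np.polyval(k,389.), -np.degrees(np.arctan(k[0])), ok.sum()
us=range(174,214)
for f,z,v in(('t5.png',.040,(198,241)),('t0' if 0 else 'top0.png',.056,(197,242.5))):
    print(f,[tuple(np.round(edge(f,z,vv,s*t,us),2)) for t in(1,-1) for vv,s in zip(v,(1,-1))])
snap('scene','s9.png');snap('top','t9.png')
E
```

```text
time: 37.75
tcp_pos: [0.6147, 0.0531, 0.1718]
ee_rot: [-3.14, -0.038, -0.012]
wrist_force: [0.6, 0.7, -0.1]
gripper_width: 0.0342
gripper_force: 0.0
time: 38.75
tcp_pos: [0.4519, 0.2131, 0.1665]
ee_rot: [3.139, -0.122, -0.0]
wrist_force: [1.1, -0.8, 0.5]
gripper_width: 0.0343
gripper_force: 0.0
t5.png [(np.float64(492.4), np.float64(3.2), np.float64(37.0)), (np.float64(375.05), np.float64(13.71), np.float64(27.0)), (np.float64(500.99), np.float64(3.01), np.float64(39.0)), (np.float64(375.25), np.float64(2.34), np.float64(32.0))]
top0.png [(np.float64(506.67), np.float64(3.61), np.float64(28.0)), (np.float64(365.22), np.float64(4.57), np.float64(40.0)), (np.float64(504.4), np.float64(-15.19), np.float64(24.0)), (np.float64(354.83), np.float64(4.82), np.float64(37.0))]
```

The lower tray's wall edges give a yaw of about 3.0°, against 3.25° from the original handle grasp. So the start pose of the tray is square, and I'll return it to that TCP pose. Gripping the tray now.

```bash
python3 -m creep '[[[0.4,0,0,-30,0,0,0],[0.4,0,0,-40,0,0,0],[0.4,0,0,-30,0,0,0],[0.4,0,0,-15,0,0,0],[0.4,0,0,-11,0,0,0],[0.4,0,0,0,0,0,0],[0,0,0,0,0,0,0],[0,0,0,0,0,0,0],[0,0,0,0,0,0,0],[0,0,0,0,0,0,0],[0,0,0,0,0,0,0]]]' && python3 -m creep '[[[0,0,0,5,0,0,0],[0,0,0,10,0,0,0],[0,0,0,15,0,0,0],[0,0,0,20,0,0,0],[0,0,0,20,0,0,0],[0,0,0,20,0,0,0],[0,0,0,10,0,0,0],[0,0,0,0,0,0,0],[0,0,0,0,0,0,0]]]'
```

```text
time: 39.95
tcp_pos: [0.4526, 0.2128, 0.0416]
ee_rot: [-3.138, 0.125, -0.002]
wrist_force: [-0.1, -0.8, 7.7]
gripper_width: 0.0111
gripper_force: 59.6
time: 40.85
tcp_pos: [0.452, 0.2127, 0.1407]
ee_rot: [-3.139, 0.124, -0.0]
wrist_force: [0.6, -0.9, -2.5]
gripper_width: 0.0109
gripper_force: 58.6
```

```bash
python3 -m creep '[[[0,-2,22,0,0,0,0.017],[0,-2,22,0,0,0,0.017],[0,-2,22,0,0,0,0.017],[0,-2,22,0,0,0,0.017],[0,-2,22,0,0,0,0.017],[0,-2,22,0,0,0,0.017],[0,-1,22,0,0,0,0.016],[0,-1,22,0,0,0,0.016],[0,0,0,0,0,0,0],[0,0,0,0,0,0,0]]]' && python3 -m creep '[[[0,0,0,-20,0,0,0],[0,0,0,-20,0,0,0],[0,0,0,-10,0,0,0],[0,0,0,-5,0,0,0],[0,0,0,0,0,0,0],[0,0,0,0,0,0,0]]]'
```

```text
time: 41.85
tcp_pos: [0.4377, 0.3889, 0.1398]
ee_rot: [3.139, 0.088, -0.002]
wrist_force: [0.4, -1.7, -1.9]
gripper_width: 0.0108
gripper_force: 58.7
time: 42.45
tcp_pos: [0.4385, 0.3888, 0.0862]
ee_rot: [-3.14, -0.086, -0.001]
wrist_force: [0.5, -0.3, -2.1]
gripper_width: 0.0107
gripper_force: 58.6
```

```bash
python3 -m creep '[[[0,-0.3,0.6,-4,0,0,0],[0,0,0,-2,0,0,0],[0,0,0,-1,0,0,0],[0,0,0,0,0,0,0],[0,0,0,0,0,0,0]]]'
```

```text
time: 42.95
tcp_pos: [0.4379, 0.3894, 0.0789]
ee_rot: [-3.14, -0.086, -0.0]
wrist_force: [0.5, -0.2, -1.9]
gripper_width: 0.0106
gripper_force: 58.7
```

```bash
python3 -m creep '[[[0,0,0,-1,0,0,0],[0,0,0,0,0,0,0],[0,0,0,0,0,0,0]]]' && python3 -m creep '[[[0,0,0,-0.5,0,0,0],[0,0,0,0,0,0,0],[0.4,0,0,0,0,0,0],[0.4,0,0,0,0,0,0],[0.4,0,0,0,0,0,0],[0.4,0,0,0,0,0,0],[0.4,0,0,20,0,0,0],[0.4,0,0,40,0,0,0],[0.4,0,0,40,0,0,0],[0.4,0,0,20,0,0,0]]]' && python3 -m creep '[[[0.4,10,-45,0,0,0,0],[0.4,10,-45,0,0,0,0],[0.4,10,-45,0,0,0,0],[0.4,10,-45,0,0,0,0],[0.4,10,-45,0,0,0,0],[0.4,10,-45,0,0,0,0],[0.4,10,-45,0,0,0,0],[0.4,10,-45,0,0,0,0],[0.4,0,-45,0,0,0,0],[0.4,0,-45,0,0,0,0],[0.4,0,-45,0,0,0,0],[0.4,0,-45,0,0,0,0]]]' && python3 - <<'E'
from h import *
snap('scene','sA.png');snap('top','tA.png')
crop('sA.png','a.png',150,150,300,280,5);a=cv2.imread('pics/a.png')
crop('tA.png','b.png',130,145,330,250,4);b=cv2.imread('pics/b.png')
o=np.zeros((600,800,3),np.uint8);o[:310,:358]=cv2.resize(a,(358,310));o[:180,365:800]=0
o[:310,365:800]=0; bb=cv2.resize(cv2.imread('pics/tA.png')[145:250,205:330],None,fx=3.4,fy=3.4,interpolation=2);o[:bb.shape[0],370:370+bb.shape[1]]=bb
c=cv2.resize(cv2.imread('pics/tA.png')[185:255,130:290],None,fx=4,fy=4,interpolation=2);o[360-50:310+280,:640]=c;cv2.imwrite('pics/vA.png',o)
E
```

```text
time: 43.25
tcp_pos: [0.4379, 0.3894, 0.0787]
ee_rot: [-3.14, -0.086, -0.001]
wrist_force: [-2.1, -1.4, 8.9]
gripper_width: 0.0105
gripper_force: 60.2
time: 44.25
tcp_pos: [0.4385, 0.39, 0.2003]
ee_rot: [-3.138, -0.086, -0.004]
wrist_force: [0.3, -0.1, -0.8]
gripper_width: 0.034
gripper_force: 0.0
time: 45.45
tcp_pos: [0.5176, -0.1525, 0.1972]
ee_rot: [-3.14, -0.086, 0.0]
wrist_force: [0.1, -0.4, 0.1]
gripper_width: 0.0339
gripper_force: 0.0
```

View pics/vA.png

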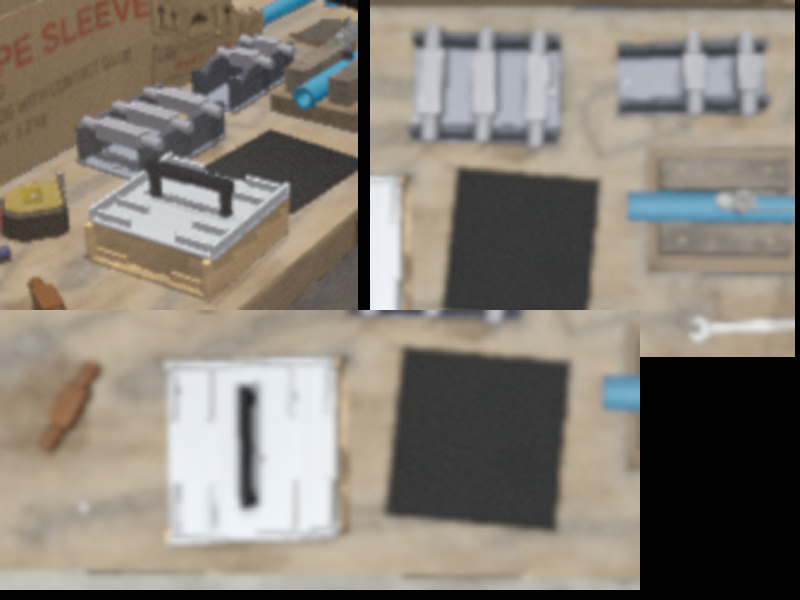

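All five axles lie in their notches, at (430,68), (483,68), (537,72), (694,66) and (750,66). The tray is back on top and the bystanders are unmoved. I'll run one quick numeric check that the tray matches its start pose, then hand in.

```bash
python3 - <<'E'
from h import *
r=[]
for f in('top0.png','tA.png'):
    g=cv2.imread('pics/'+f)[198:240,180:204].min(2); m=cv2.moments((g<90).astype(np.uint8),True); r.append((m['m10']/m['m00'],m['m01']/m['m00'],m['m00']))
print(np.round(r,2))
d=np.abs(np.subtract(r[0][:2],r[1][:2])).max()
if d<1: print(robot.sign_off())
E
```

```text
[[11.   21.06 82.  ]
 [11.34 19.62 74.  ]]
```

```bash
python3 - <<'E'
from h import *
a,b=[cv2.imread('pics/'+f,0) for f in('top0.png','tA.png')]
def sh(x0,y0,x1,y1):
    A=cv2.resize(a[y0-4:y1+4,x0-4:x1+4],None,fx=8,fy=8,interpolation=2);B=cv2.resize(b[y0:y1,x0:x1],None,fx=8,fy=8,interpolation=2)
    r=cv2.matchTemplate(A,B,cv2.TM_CCOEFF_NORMED);_,m,_,l=cv2.minMaxLoc(r);return (4-l[0]/8,4-l[1]/8,round(m,3))
for n,c in dict(handle=(186,199,200,239),topL=(166,192,182,206),topR=(204,190,218,202),botL=(166,232,182,248),botR=(204,232,220,248),handletop=(186,198,198,210),handlebot=(186,228,198,240),mat=(226,190,275,242)).items(): print(n,sh(*c))
E
```

```text
handle (0.375, 0.125, 0.993)
topL (1.0, -0.125, 0.987)
topR (0.125, 0.375, 0.956)
botL (0.625, -0.625, 0.936)
botR (-0.125, -0.5, 0.847)
handletop (0.625, 0.25, 0.992)
handlebot (0.25, 0.125, 0.998)
mat (0.0, 0.0, 0.999)
```

The whole-handle match shifts by at most 0.4 px (about 1 mm), so the tray is back where it started.

```bash
python3 -c "
from workcell import robot
print(robot.sign_off())"
```

```text
the job is handed in; nothing more can be done
None
```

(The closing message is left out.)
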